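# Shelve the reel case and close the glass with the ratchet lever

## Task

Set the loose clear reel case down on the shelf of the grey dust case, close beside the case already there so that the two make a neat square row, and leave the shelved one where it is. Then squeeze the red release button in the grip of the ratchet lever and, keeping it squeezed, swing the lever all the way down so that the glass door slides fully shut over both cases, and let go. Do not tip the reel case over on the way and leave the film gate, rubber roller and thumbscrew alone.

Things in the scene. Friction and masses are not known exactly. Their poses are not given: they have to be found in the camera images.
- dust_case: Grey steel dust case, fixed, 162 (x) x 320 (y) x 52 mm, yaw within 0.25 rad. Origin: centre of its underside, z up, -x side to the robot. +y part: open-topped shelf (see shelf_floor). -y part (y -160 to -30 mm): closed gear bay, top at 64 mm, overhanging 10 mm more, carrying the lever (lever's plane y = -95 mm); the open glass door is slid into it.
- shelf_floor (a point): Middle of the brown wooden shelf floor, 5 mm above the cabinet top, at x 0, y +62 mm of the dust case. Inside, the shelf runs 75 mm to either side of it in x and 92 mm in y; walls 6 mm thick, 52 mm high. The free place is the +y end.
- shelved_case_center (a point): Centre, half-way up (21 mm above its underside), of the clear reel case already on the shelf: flat body 76 x 76 x 20 mm, on its middle a rib 14 mm thick (its x), 36 mm long (its y), 22 mm high; 42 mm high in all. Axes parallel to the dust case's within 0.04 rad. Its -y part lies under the glass.
- loose_case_center (a point): Centre, half-way up, of the loose clear reel case, same shape as the shelved one: rib top 21 mm above this point, flat top of the body 1 mm below it. About 120 g, flat on the cabinet top left of the dust case, yaw within 0.5 rad. Take it by the rib from above, across its 14 mm (its x). Its place: on the shelved case's +y side, centres 76 mm apart when they touch.
- glass_door (a joint): Sliding glass door in the top of the shelf, 4 mm thick, top 57 mm above the cabinet top, bright metal front edge. 0 = open, 0.13 m = fully shut. It slides to the dust case's +y and is geared to the lever: it moves only with the lever, in proportion (0.137 m per rad).
- door_edge (a point): Middle of the upper side of the glass door's front (+y) edge: fully open (lever at 0) at y = +27 mm of the dust case, shut at +157 mm.
- lever (a joint): Ratchet lever on a pin parallel to the dust case's y. 0 = raised (65 degrees, 1.134 rad, above level, leaning to the dust case's -x); 0.95 rad = fully down on its stop. Starts between 0 and 0.15. Stays where left; needs 2 to 6 N at the grip. Teeth stop it at about 0.19, 0.40 and 0.61 rad unless the release is held in; past 0.78 rad none holds it.
- lever_pivot (a point): Lever's pivot pin axis, in the lever's plane: at x +55, y -95, z 112 mm of the dust case.
- lever_grip (a point): Centre of the lever's black grip at mid-button, 165 mm from the pivot. Grip: 85 mm long (ends 30 mm beyond this point), 28 mm wide (dust case's y), 26 mm thick; local -x runs to the free end. Pinch it from above across the 28 mm, one finger on the button; the fingers may keep pointing down while the grip turns between them.
- release (a joint): Red release button in the -y side of the grip, 30 mm along the lever x 18 mm, standing 7 mm out of the grip. 0 = out, 0.007 m = pressed flush; moves towards +y of the dust case. Spring 3 N at rest, 8 N when flush; frees the ratchet from 4 mm on.
- film_gate_center (a point): Bystander: blue anodized film gate, 50 x 70 x 14 mm, origin half-way up.
- drive_roller_center (a point): Bystander: black rubber drive roller standing on end, 38 mm across, 34 mm high, origin half-way up.
- thumbscrew_center (a point): Bystander: nickel plated knurled thumbscrew knob, 30 mm across, 20 mm high, origin half-way up.
Things that resemble listed ones, but are neither listed nor needed, are in the scene too. What is shaped like the part that bears shelved_case_center but green is not meant.

How it is judged:
On the way, in this order (a step that is already met when the one before it is completed fails the run):
1. the loose case stands on the shelf in a row with the shelved one, released, with the door still open (y of loose_case_center in the frame of shelved_case_center between 0.071 and 0.088 m and x of loose_case_center in the frame of shelved_case_center between -0.008 and 0.008 m and z of loose_case_center in the frame of shelved_case_center between -0.004 and 0.004 m and angle between loose_case_center's own z axis and vertical below 0.08 rad and (angle between the x axis of loose_case_center and the x axis of shelved_case_center, either way round below 0.14 rad or angle between the x axis of loose_case_center and the y axis of shelved_case_center, either way round below 0.14 rad) and linear speed of loose_case below 0.02 m/s and contact force between the fingers and loose_case below 0.05 N and value of joint lever below 0.3 rad), for 0.2 s.
2. the lever is swinging down with the release button held in (value of joint release above 0.0035 m and value of joint lever between 0.35 and 0.8 rad), for 0.05 s.
At the end, for the whole second after the job is handed in: Lever down (above 0.89 rad), button out, glass shut within 12 mm; loose case at rest, level, on the shelf at the shelved one's +y side: centres 71 to 88 mm apart along the row, at most 8 mm out of line, square within 8 degrees (quarter turns allowed) (y of loose_case_center in the frame of shelved_case_center between 0.071 and 0.088 m and x of loose_case_center in the frame of shelved_case_center between -0.008 and 0.008 m and z of loose_case_center in the frame of shelved_case_center between -0.004 and 0.004 m and angle between loose_case_center's own z axis and vertical below 0.08 rad and (angle between the x axis of loose_case_center and the x axis of shelved_case_center, either way round below 0.14 rad or angle between the x axis of loose_case_center and the y axis of shelved_case_center, either way round below 0.14 rad) and value of joint lever above 0.89 rad and value of joint glass_door above 0.118 m and value of joint release below 0.002 m and linear speed of each of loose_case, shelved_case below 0.02 m/s); the robot touches nothing.
It fails at once if the shelved case is shifted by more than 12 mm (distance of shelved_case_center from where it was at the start of the episode above 0.012 m).
It fails at once if the loose case is tipped by more than 40 degrees (angle between loose_case_center's own z axis and vertical above 0.7 rad).
It fails at once if the film gate is moved by more than 25 mm (distance of film_gate_center from where it was at the start of the episode above 0.025 m).
It fails at once if the roller is moved by more than 25 mm (distance of drive_roller_center from where it was at the start of the episode above 0.025 m).
It fails at once if the thumbscrew is moved by more than 25 mm (distance of thumbscrew_center from where it was at the start of the episode above 0.025 m).
It also fails if it takes over 48 s, if anything falls off the work surface, if the arm or the gripper's body presses on something with over 40 N, if the wrist force passes 120 N, or if a joint passes its speed limit or range.

## Robot

A 6-joint arm with a two-finger parallel gripper is mounted at the origin on the work surface. World frame = base frame: x ahead of the robot, y to its left, z up, the work surface at z = 0. Lengths are in m, angles in rad, forces in N, time in s.
With the tool pointing down it reaches from about 0.3 to 0.875 m from the base axis. Payload 6.4 kg.
Tool frame: the origin (TCP) lies on the centre line of the jaws, within the pads' length; the fingertips stand 14 mm ahead of it and the grasp point (between the pads) lies 5 mm behind it; y points along the fingers, x is the direction in which the jaws open and shut, and the axes are right-handed (so a half turn about y gives the same grasp; the last joint's range is limited). The gripper opens to 88 mm and grips with 3 to 60 N. Pads are 18 mm wide; open, the fingers measure 123 mm over their backs; the gripper's body (75 mm by 187 mm) begins 45 mm behind the grasp point.
Start: joints at [-1.487, 0.181, 1.607, -0, 1.354, -0.206], TCP at [0.164, -0.551, 0.253] pointing down, gripper open.
Joint ranges: [-2.99, 2.99], [-0.89, 2.07], [0.3, 2.58], [-1.14, 4.28], [0, 2.63], [-3.12, 3.12]. Speed limits (rad/s): [2.57, 2.57, 3.01, 3.14, 3.14, 3.14].

## Interface

Orientations are given as a rotation vector (axis times angle).
In Python, from rig import ctrl gives the robot as it stands. The module is installed in compiled form; this text tells all that it offers. Calls block until the motion is done:
- ctrl.move_ptp(position, orientation): joint-space move of the TCP to a pose.
- ctrl.move_l(position, frame=None, feed=0.15): straight line of the TCP; frame=None keeps the orientation; feed is the mean speed in m/s.
- ctrl.goto_joints(angles): joint-space move.
- ctrl.ungrasp() and ctrl.gripper_close(grasp_force=None): open the fingers fully, or close them until they stop; grasp_force is the grip in N (None keeps the last).
- ctrl.dwell(seconds).
- ctrl.inverse_kinematics(position, orientation): joint angles nearest the present ones, or None.
- ctrl.get_obs(): the state.
- ctrl.camera(name): name is "scene" or "top" or "wrist"; returns a dict with "pixels" (400x640x3 uint8, red, green, blue), "depth" (400x640 float32, m along the optical axis (not along the pixel's ray), 0 where there is no reading), "mtx" (3x3 intrinsics, pixels), "cam_to_world" (4x4, takes a point from camera to world coordinates). Camera axes: x right, y down, z forward; pixel columns grow to the right and rows downward; lengths in m; the calibration is good to about 2 mm. A picture is of the moment at which its call begins.
A pose or a line that the arm cannot do raises ctrl.PlanningError and nothing moves.
- ctrl.sign_off(): hands the job in, once; it reports no verdict.
Trained networks look in the newest picture that a camera, given by its name, has taken for a name from the list of things; names that differ only in an ending like _2 or _b are one class to them, and where a whole thing is asked for, a point or a joint stands for the part that bears it (a point fixed in the world has none). Each returns a list of dicts, best first, with "confidence" (0 to 1); they miss things now and then, are a little off and sometimes report something else, mostly with a low value. They report only what shows in the picture. A call takes as long as a camera call. They do not tell look-alikes from the thing itself.
- ctrl.recognise(name, camera): "box" ([left, top, right, bottom] in pixels, round what is visible of it).
- ctrl.cut_out(name, camera): "pixels" (400x640 bool, what is visible of it) and "box" ([left, top, right, bottom] in pixels, round what is visible of it).
The state is a dict: "time": time; "joint_positions": joint angles; "joint_velocities": joint speeds; "tau": joint torques, N m; "tcp_pos": TCP position; "tool_rot": TCP orientation; "force": force on the tool from outside, world axes, zero at the start; "ft_torque": the same for the moment, N m; "opening": finger opening in m.
Only numpy, scipy, OpenCV 4.12 (cv2) and the standard library are available. Lean on these libraries where they do the work, as an engineer would, in place of code of your own. Each camera call takes 0.05 s, during which the arm holds its last target.

## Working session

There is one attempt and no reset: what is moved stays moved. The work goes in short steps, each a Python script; the robot and the scene stay as the last script left them, time stands still between calls to the robot, and variables do not carry over. Pictures are saved under pics/ and viewed, and the job is handed in when it is done.

```bash
mkdir -p pics; ls
python3 - <<'E'
from rig import ctrl
import cv2,numpy as np
o=ctrl.get_obs();print(o)
for n in("scene","top","wrist"):
    c=ctrl.camera(n);cv2.imwrite(f"pics/{n}0.png",c["pixels"][:,:,::-1]);np.savez(f"pics/{n}0.npz",**c);print(n,c["cam_to_world"].round(3).tolist(),c["mtx"].tolist())
for n in("scene","top"):
  for t in("dust_case","shelved_case_center","loose_case_center","lever_grip","release","door_edge","film_gate_center","drive_roller_center","thumbscrew_center"):
    print(n,t,[(np.round(r["confidence"],2),np.array(r["box"]).round().tolist()) for r in ctrl.recognise(t,n)])
E
```

```text
pics
{'time': 0.0, 'joint_positions': array([-1.48730667e+00,  1.81529247e-01,  1.60796446e+00, -2.66331554e-05,
        1.35379736e+00, -2.06298680e-01]), 'joint_velocities': array([ 0.00074531,  0.00055914, -0.00232387, -0.00058816,  0.00077211,
        0.00071416]), 'tau': array([ 1.45358496e-03, -4.33862829e+01, -3.41845822e+01,  7.03536510e-02,
        3.85727081e-02, -1.52811385e-04]), 'tcp_pos': array([ 0.16427367, -0.55051823,  0.25183779]), 'tool_rot': array([-1.3311745 ,  0.99388299, -0.99198139]), 'force': array([-0.60412295, -0.22043282, -0.14696284]), 'ft_torque': array([ 0.02676893, -0.05622467, -0.0241307 ]), 'opening': 0.08794870311343209}
scene [[0.596, 0.663, -0.453, 1.012], [0.803, -0.491, 0.337, -0.402], [0.001, -0.565, -0.825, 1.04], [0.0, 0.0, 0.0, 1.0]] [[469.4637648352768, 0.0, 317.8615468361664], [0.0, 469.4637648352768, 206.51989103015435], [0.0, 0.0, 1.0]]
top [[0.007, -0.989, 0.148, 0.411], [-1.0, -0.011, -0.024, -0.034], [0.026, -0.148, -0.989, 1.275], [0.0, 0.0, 0.0, 1.0]] [[385.26097013082364, 0.0, 320.7515296971353], [0.0, 385.26097013082364, 203.35114
[... 1091 characters left out ...]
0, 379.0, 333.0]), (np.float64(0.48), [419.0, 241.0, 430.0, 254.0])]
top dust_case [(np.float64(0.57), [280.0, 181.0, 391.0, 246.0])]
top shelved_case_center [(np.float64(0.83), [286.0, 260.0, 316.0, 293.0]), (np.float64(0.77), [308.0, 146.0, 338.0, 173.0]), (np.float64(0.62), [309.0, 203.0, 326.0, 227.0]), (np.float64(0.18), [283.0, 178.0, 387.0, 244.0])]
top loose_case_center []
top lever_grip [(np.float64(0.7), [358.0, 182.0, 380.0, 213.0])]
top release []
top door_edge [(np.float64(0.71), [322.0, 190.0, 342.0, 237.0])]
top film_gate_center [(np.float64(0.56), [196.0, 168.0, 221.0, 186.0])]
top drive_roller_center [(np.float64(0.59), [409.0, 233.0, 422.0, 248.0])]
top thumbscrew_center []
```

View pics/scene0.png

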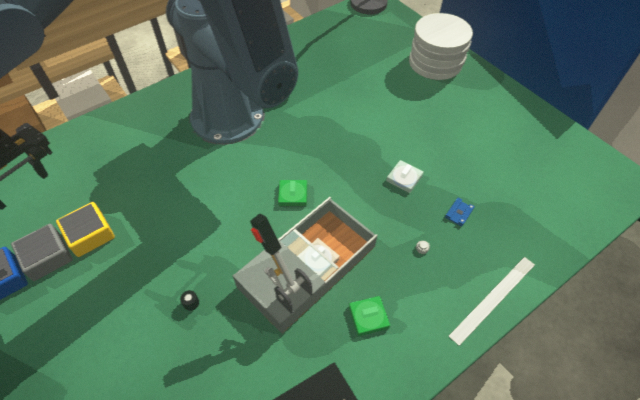

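View pics/top0.png

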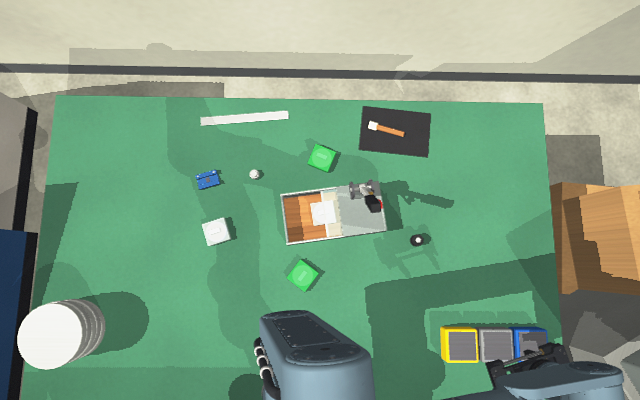

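Run:
```python
import cv2
a=cv2.imread("pics/top0.png")[130:310,180:440];cv2.imwrite("pics/topc.png",cv2.resize(a,None,fx=3,fy=3,interpolation=2))
a=cv2.imread("pics/scene0.png")[160:345,170:440];cv2.imwrite("pics/scenec.png",cv2.resize(a,None,fx=2.9,fy=2.9,interpolation=2))
```

```text
(no output)
```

View pics/topc.png

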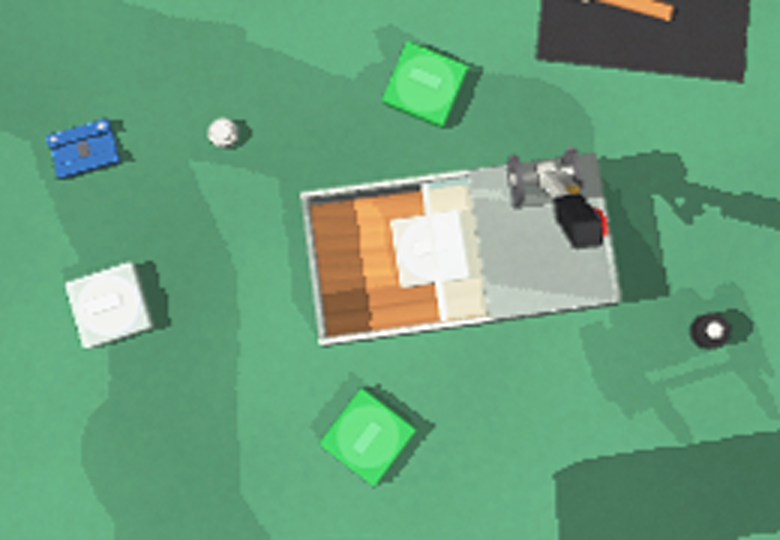

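View pics/scenec.png

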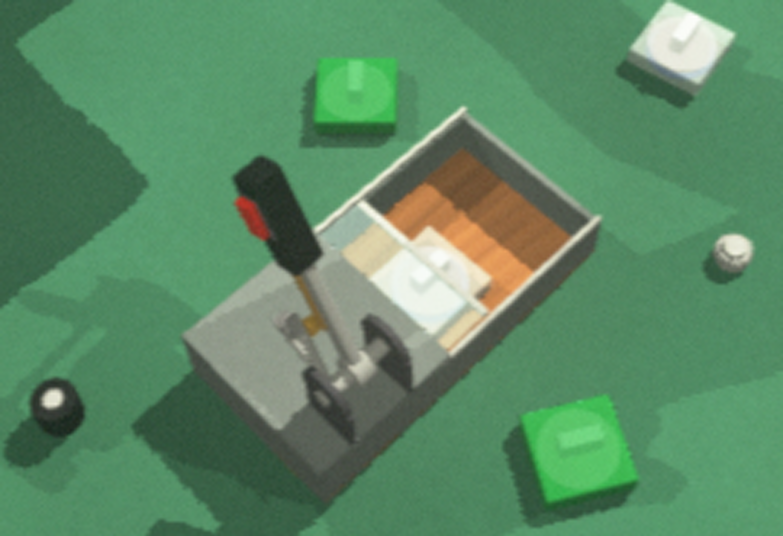

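The loose case is the white one at top (216,231) and scene (404,176). Look-alikes are the green ones at top (303,275) and (322,157), plus the shelved white one under the glass at top (322,213). I'll take the free-standing white one. Next is measuring from the depth images.

```bash
cat > h.py <<'E'
import numpy as np,cv2
from scipy.spatial.transform import Rotation as R
def cloud(c):
    d=c["depth"];K=c["mtx"];v,u=np.mgrid[:d.shape[0],:d.shape[1]]
    p=np.stack([(u-K[0,2])/K[0,0]*d,(v-K[1,2])/K[1,1]*d,d],-1)
    T=c["cam_to_world"];P=p@T[:3,:3].T+T[:3,3];P[d<=0]=np.nan;return P
def proj(c,X):
    T=np.linalg.inv(c["cam_to_world"]);q=np.asarray(X)@T[:3,:3].T+T[:3,3];q=q@c["mtx"].T;return q[...,:2]/q[...,2:]
def pix(c,u,v,z):
    K=c["mtx"];T=c["cam_to_world"];r=T[:3,:3]@[(u-K[0,2])/K[0,0],(v-K[1,2])/K[1,1],1];t=T[:3,3];return t+r*(z-t[2])/r[2]
def down(a):
    # tool y down, tool x along (cos a, sin a)
    x=np.array([np.cos(a),np.sin(a),0]);y=np.array([0,0,-1.]);return R.from_matrix(np.stack([x,y,np.cross(x,y)],1)).as_rotvec()
E
python3 - <<'E'
from h import *
for n in("top","scene"):
    c=dict(np.load(f"pics/{n}0.npz"));P=cloud(c);g=c["pixels"].astype(int)
    print(n)
    boxes=dict(top=dict(loose=(200,214,234,248),rest=(276,175,395,250)),scene=dict(loose=(384,158,428,196),rest=(225,190,382,337)))[n]
    for k,(a,b,e,f) in boxes.items():
        Q=P[b:f,a:e].reshape(-1,3);G=g[b:f,a:e].reshape(-1,3)
        z=Q[:,2]
        print(k,np.histogram(z[np.isfinite(z)],bins=np.arange(-.01,.3,.01))[0])
        if k=="loose":
            m=(z>.012)&(G.min(1)>110)
            r=cv2.minAreaRect(Q[m][:,:2].astype(np.float32));print(r)
            t=m&(z>.03);print(t.sum(),cv2.minAreaRect(Q[t][:,:2].astype(np.float32)) if t.sum()>3 else 0, z[m].max())
        else:
            for lo,hi in((.044,.058),(.058,.072)):
                m=(z>lo)&(z<hi);print(lo,m.sum(),cv2.minAreaRect(Q[m][:,:2].astype(np.float32)))
E
```

```text
top
loose [323 268 308 194  17  40   0   0   0   0   0   0   0   0   0   0   0   0
   0   0   0   0   0   0   0   0   0   0   0   0]
((0.5044494271278381, 0.27631574869155884), (0.07644568383693695, 0.07692190259695053), 19.135517120361328)
57 ((0.50472491979599, 0.27495965361595154), (0.01396927423775196, 0.035174839198589325), 17.78330421447754) 0.0481718046577313
rest [2132 2990   80  278   44  110 1073 1666   18    6   12   13   66   63
   48    7   10   10   12    5    6    2    3   15   17   20   22   18
   37   93]
0.044 908 ((0.5654492378234863, -0.10004879534244537), (0.16308727860450745, 0.3167996108531952), 8.0988130569458)
0.058 1933 ((0.5663754940032959, -0.10293994843959808), (0.16233482956886292, 0.3185051381587982), 8.430496215820312)
scene
loose [591 426 357 218  40  34   0   0   0   0   0   0   0   0   0   0   0   0
   0   0   0   0   0   0   0   0   0   0   0   0]
((0.5079092979431152, 0.2726454436779022), (0.0763995572924614, 0.07698119431734085), 20.27983283996582)
74 ((0.5073199272155762, 0.27229544520378113), (0.01465668622404337, 0.036971405148506165), 20.43654441833496) 0.046549943975809804
rest [6899 6499 1120 1120  460  553 1825 2707   48   51   45   58  191  185
  144   56   76   71   50   35   41   34   29   72   74   68   91   99
  113  162]
0.044 1825 ((0.6271522641181946, -0.09530811011791229), (0.2836175262928009, 0.3231315612792969), 8.407683372497559)
0.058 3051 ((0.5689763426780701, -0.10672347247600555), (0.16378265619277954, 0.31711021065711975), 8.487390518188477)
```

Run:
```python
from rig import ctrl
from h import *
o=ctrl.get_obs();p=o["tcp_pos"]
ctrl.move_l([p[0],p[1],.45],feed=.3)
a=0.145
for k in (0,np.pi):
    print(k,ctrl.inverse_kinematics([.56,.02,.42],down(a+k)),ctrl.inverse_kinematics([.506,.2745,.05],down(.34+k)),ctrl.inverse_kinematics([.55,-.2,.26],down(a+np.pi/2+k)))
ctrl.move_ptp([.50,.0,.45],down(a+np.pi))
c=ctrl.camera("wrist");np.savez("pics/w1.npz",**c);cv2.imwrite("pics/w1.png",c["pixels"][:,:,::-1]);print(ctrl.get_obs()["time"],c["cam_to_world"].round(2).tolist())
```

```text
0 [-1.76104056e-01  6.24355723e-02  1.40752233e+00 -4.44089210e-16
  1.67163475e+00 -3.21104056e-01] [ 0.29096929  0.44301543  1.72977242  0.          0.9688048  -0.04903071] [-0.5514423   0.19720104  1.57281984  0.          1.37157178 -2.26723862]
3.141592653589793 [-1.76104056e-01  6.24355723e-02  1.40752233e+00 -4.44089210e-16
  1.67163475e+00  2.82048860e+00] [ 2.90969287e-01  4.43015427e-01  1.72977242e+00 -4.44089210e-16
  9.68804802e-01  3.09256194e+00] [-0.5514423   0.19720104  1.57281984  0.          1.37157178  0.87435403]
4.4167 [[-0.99, -0.14, -0.04, 0.51], [-0.15, 0.96, 0.25, -0.07], [-0.0, 0.26, -0.97, 0.58], [0.0, 0.0, 0.0, 1.0]]
```

View pics/w1.png

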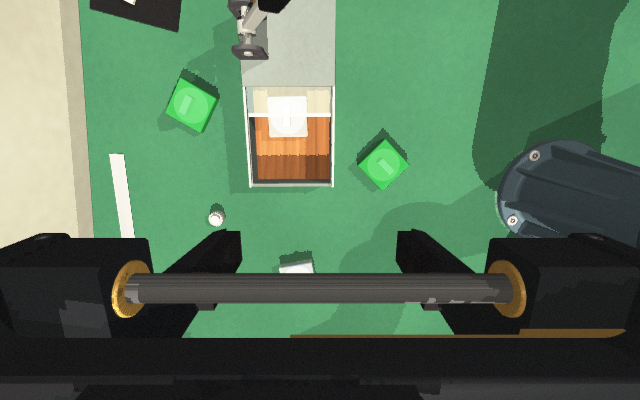

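Run:
```python
from h import *
c=dict(np.load("pics/w1.npz"));P=cloud(c);g=c["pixels"].astype(int)
a=c["pixels"][80:195,235:345,::-1];cv2.imwrite("pics/w1c.png",cv2.resize(a,None,fx=5,fy=5,interpolation=0))
np.set_printoptions(precision=3,suppress=True)
print("table z",np.nanmedian(P[190:225,340:390,2]))
for u in (262,275,288,300,312): print(u,[(v,*P[v,u].round(3)) for v in range(92,184,7)][:14])
Q=P[60:195,235:345].reshape(-1,3)
print(np.histogram(Q[:,2],bins=np.arange(-.01,.08,.004)))
m=(Q[:,2]>.045)&(Q[:,2]<.075);print(cv2.minAreaRect(Q[m][:,:2].astype(np.float32)))
```

```text
table z -0.00100451148076236
262 [(92, np.float64(0.616), np.float64(-0.108), np.float64(0.057)), (99, np.float64(0.615), np.float64(-0.097), np.float64(0.056)), (106, np.float64(0.614), np.float64(-0.085), np.float64(0.057)), (113, np.float64(0.613), np.float64(-0.073), np.float64(0.055)), (120, np.float64(0.621), np.float64(-0.06), np.float64(0.006)), (127, np.float64(0.62), np.float64(-0.047), np.float64(0.006)), (134, np.float64(0.619), np.float64(-0.033), np.float64(0.004)), (141, np.float64(0.618), np.float64(-0.019), np.float64(0.003)), (148, np.float64(0.617), np.float64(-0.005), np.float64(0.003)), (155, np.float64(0.615), np.float64(0.009), np.float64(0.005)), (162, np.float64(0.614), np.float64(0.023), np.float64(0.003)), (169, np.float64(0.612), np.float64(0.038), np.float64(0.004)), (176, np.float64(0.611), np.float64(0.052), np.float64(0.005)), (183, np.float64(0.602), np.float64(0.057), np.float64(0.049))]
275 [(92, np.float64(0.593), np.float64(-0.112), np.float64(0.056)), (99, np.float64(0.592), np.float64(-0.1), np.float64(0.055)), (106, np.float64(0.591), np.float6
[... 3221 characters left out ...]
11), np.float64(0.008), np.float64(0.002)), (169, np.float64(0.509), np.float64(0.023), np.float64(0.003)), (176, np.float64(0.507), np.float64(0.037), np.float64(0.004)), (183, np.float64(0.506), np.float64(0.042), np.float64(0.051))]
(array([   0,  321, 3163, 3591,  255,   34,   29,  127,  705,   99,   82,
         44,  112,   88,  152,  535, 2797,  346, 2308,    8,    0,    0]), array([-0.01 , -0.006, -0.002,  0.002,  0.006,  0.01 ,  0.014,  0.018,
        0.022,  0.026,  0.03 ,  0.034,  0.038,  0.042,  0.046,  0.05 ,
        0.054,  0.058,  0.062,  0.066,  0.07 ,  0.074,  0.078]))
((0.5607134103775024, -0.055439382791519165), (0.16228455305099487, 0.22187189757823944), 8.368367195129395)
```

View pics/w1c.png

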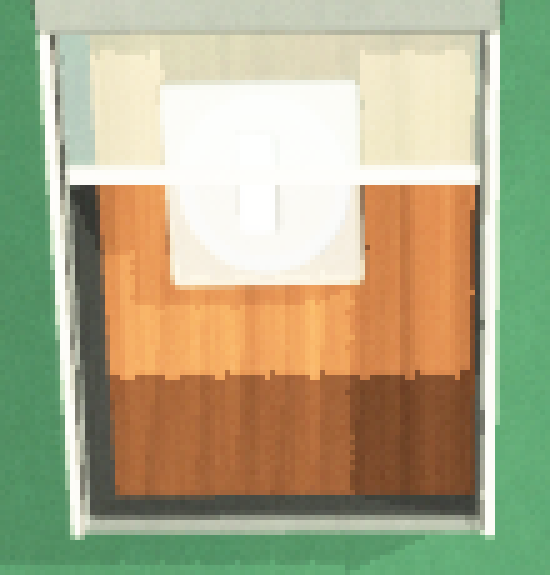

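Run:
```python
from h import *
c=dict(np.load("pics/w1.npz"));np.set_printoptions(precision=4,suppress=True)
f=lambda u,v,z:pix(c,235+u/5-.5,80+v/5-.5,z)
C=np.array([f(162,82,.025),f(358,80,.025),f(363,285,.025),f(173,285,.025)]);print(C,C.mean(0));
for i in range(4):
    d=C[(i+1)%4]-C[i];print(np.linalg.norm(d),np.degrees(np.arctan2(d[1],d[0])))
# dust: outer corners of +y end z .052
A=f(75,535,.052);B=f(493,535,.052);d=A-B;print("end wall",A,B,np.linalg.norm(d),np.degrees(np.arctan2(d[1],d[0])))
D=f(37,30,.06);E=f(498,30,.06);d=D-E;print("bay edge",D,E,np.linalg.norm(d),np.degrees(np.arctan2(d[1],d[0])))
th=np.radians(8.35);X=np.array([np.cos(th),np.sin(th),0]);Y=np.array([-X[1],X[0],0])
print("dust centre",(A+B)/2-.16*Y,"from bay",(D+E)/2+.03*Y)
print("ctr from edge", "door edge",f(75,165,.057),f(480,165,.057))
o=(A+B)/2-.16*Y
for nm,q in(("shelved",C.mean(0)),("edge",(f(75,165,.057)+f(480,183,.057))/2)): print(nm,(q-o)@X,(q-o)@Y)
```

```text
[[ 0.6125 -0.1051  0.025 ]
 [ 0.5398 -0.1166  0.025 ]
 [ 0.5277 -0.0424  0.025 ]
 [ 0.6009 -0.0316  0.025 ]] [ 0.5702 -0.0739  0.025 ]
0.07364107336232424 -171.0832626092238
0.07515223154054557 99.20157238502497
0.07398329208531168 8.371527047449106
0.07444731764985227 -81.05653065192183
end wall [0.6245 0.0665 0.052 ] [0.4641 0.0429 0.052 ] 0.16215374650510267 8.378326590684784
bay edge [ 0.6508 -0.1134  0.06  ] [ 0.4917 -0.1368  0.06  ] 0.1608246947309808 8.365194218249082
dust centre [ 0.5676 -0.1036  0.052 ] from bay [ 0.5669 -0.0954  0.06  ]
ctr from edge door edge [ 0.6347 -0.0704  0.057 ] [ 0.4907 -0.0916  0.057 ]
shelved 0.006943612569557691 0.0289671342916938
edge -0.0015568050294370735 0.026160394377402037
```

Run:
```python
from rig import ctrl
from h import *
ctrl.move_ptp([.506,.2745,.2],down(.337))
c=ctrl.camera("wrist");np.savez("pics/w2.npz",**c);cv2.imwrite("pics/w2.png",c["pixels"][:,:,::-1]);o=ctrl.get_obs();print(o["time"],o["tcp_pos"])
P=cloud(c);z=P[...,2];m=(z>.012)&(z<.05)&(np.hypot(P[...,0]-.506,P[...,1]-.2745)<.06)
print(cv2.minAreaRect(P[m][:,:2].astype(np.float32)));m&=z>.034;print(m.sum(),cv2.minAreaRect(P[m][:,:2].astype(np.float32)),np.median(z[m]))
```

```text
6.85 [0.50637627 0.27429671 0.20037628]
((0.5066848993301392, 0.27395784854888916), (0.0760636106133461, 0.0764298364520073), 18.80156135559082)
443 ((0.5065915584564209, 0.27429407835006714), (0.01383300218731165, 0.035809651017189026), 18.998905181884766) 0.041123970749248395
```

View pics/w2.png

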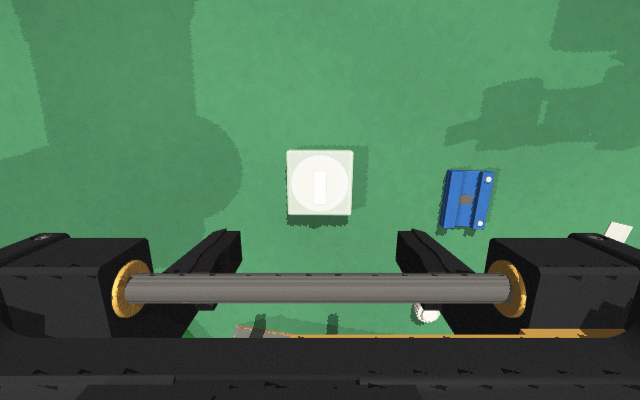

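The close crop shows a white case with an upright rib at (320,183), square to the jaws, with the blue gate well clear at (467,198). I'll grasp it now.

Run:
```python
from rig import ctrl
from h import *
a=np.radians(18.9)
x,y=.5066,.2742
ctrl.move_l([x,y,.08],down(a),feed=.2)
ctrl.move_l([x,y,.038],feed=.08)
ctrl.gripper_close(25)
o=ctrl.get_obs();print(o["opening"],o["force"],o["tcp_pos"])
ctrl.move_l([x,y,.16],feed=.12)
o=ctrl.get_obs();print(o["opening"],o["force"],o["tcp_pos"],o["time"])
c=ctrl.camera("wrist");np.savez("pics/w3.npz",**c);cv2.imwrite("pics/w3.png",c["pixels"][:,:,::-1])
```

```text
0.013952060671432835 [ 0.46327985  0.86761326 -0.78977318] [0.50667277 0.27422156 0.03801499]
0.01394763608476754 [ 0.39574227  0.51979734 -1.04546229] [0.50594153 0.27399064 0.15899839] 10.55
```

View pics/w3.png

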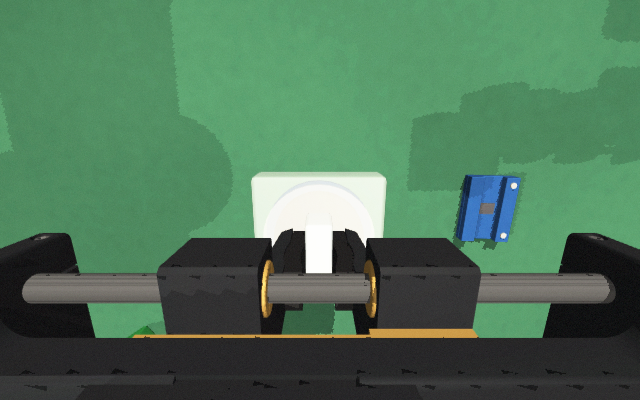

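Run:
```python
from rig import ctrl
from h import *
a=np.radians(8.7);X=np.array([np.cos(a),np.sin(a)]);Y=np.array([-X[1],X[0]])
t=np.array([.5702,-.0739])+.079*Y-.002*X;print(t)
ctrl.move_ptp([*t,.16],down(a))
ctrl.move_l([*t,.075],feed=.15)
o=ctrl.get_obs();print(o["force"],o["tcp_pos"])
ctrl.move_l([*t,.0435],feed=.05)
o=ctrl.get_obs();print(o["force"],o["tcp_pos"],o["time"])
ctrl.ungrasp()
o=ctrl.get_obs();print(o["force"],o["tcp_pos"],o["opening"])
ctrl.move_l([*t,.2],feed=.2)
ctrl.dwell(.2)
c=ctrl.camera("wrist");np.savez("pics/w4.npz",**c);cv2.imwrite("pics/w4.png",c["pixels"][:,:,::-1])
c=ctrl.camera("top");np.savez("pics/t4.npz",**c)
print(ctrl.get_obs()["time"])
```

```text
[0.55627341 0.0038885 ]
[ 0.13930607  0.27040095 -0.90025218] [0.55686929 0.00431961 0.07560726]
[ 0.69944041 -0.30727912 -0.94407609] [0.55612725 0.00387578 0.04306683] 13.1667
[-0.49747915  0.63197398  0.18009837] [0.55625138 0.00388441 0.04348202] 0.0881564682784132
15.5583
```

View pics/w4.png

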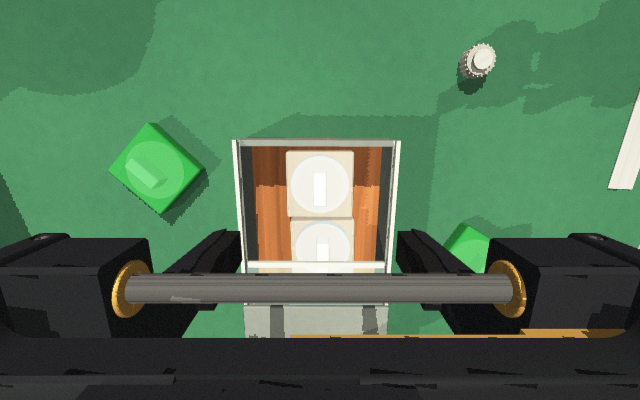

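Run:
```python
from h import *
c=dict(np.load("pics/w4.npz"));a=c["pixels"][135:270,225:410,::-1];cv2.imwrite("pics/w4c.png",cv2.resize(a,None,fx=4,fy=4,interpolation=0))
P=cloud(c);z=P[...,2]
def rect(lo,hi,ctr,r,PP):
    z=PP[...,2];m=(z>lo)&(z<hi)&(np.hypot(PP[...,0]-ctr[0],PP[...,1]-ctr[1])<r);m=m.astype(np.uint8)
    q=PP[m>0][:,:2].astype(np.float32);return len(q),cv2.minAreaRect(q)
print("loose rib",rect(.038,.055,(.556,.004),.03,P)); print("loose body",rect(.018,.055,(.556,.004),.056,P))
t=dict(np.load("pics/t4.npz"));Q=cloud(t);cv2.imwrite("pics/t4c.png",cv2.resize(t["pixels"][170:260,270:400,::-1],None,fx=6,fy=6,interpolation=0))
print("edge profile along y, shelved +y face:")
th=np.radians(8.6);X=np.array([np.cos(th),np.sin(th)]);Y=np.array([-X[1],X[0]])
q=P[...,:2]-[.5702,-.0739];lx=q@X;ly=q@Y
for lo,hi in((.02,.029),):
    m=(z>lo)&(z<hi)&(abs(lx)<.05)
    h,e=np.histogram(ly[m],bins=np.arange(.0,.13,.002));print(list(zip(e.round(3),h)))
    for s,e in((0.015,.035),(.05,.11)):
        k=m&(ly>s)&(ly<e);print(np.percentile(lx[k],[.5,1,99,99.5]))
```

```text
loose rib (473, ((0.5554652810096741, 0.0036321021616458893), (0.013857001438736916, 0.0359165258705616), 9.07064437866211))
loose body (5526, ((0.5558688640594482, 0.0017156191170215607), (0.07605982571840286, 0.1070782020688057), 8.828146934509277))
edge profile along y, shelved +y face:
[(np.float64(0.0), np.int64(90)), (np.float64(0.002), np.int64(70)), (np.float64(0.004), np.int64(85)), (np.float64(0.006), np.int64(70)), (np.float64(0.008), np.int64(85)), (np.float64(0.01), np.int64(81)), (np.float64(0.012), np.int64(77)), (np.float64(0.014), np.int64(92)), (np.float64(0.016), np.int64(89)), (np.float64(0.018), np.int64(116)), (np.float64(0.02), np.int64(97)), (np.float64(0.022), np.int64(104)), (np.float64(0.024), np.int64(111)), (np.float64(0.026), np.int64(89)), (np.float64(0.028), np.int64(119)), (np.float64(0.03), np.int64(99)), (np.float64(0.032), np.int64(100)), (np.float64(0.034), np.int64(128)), (np.float64(0.036), np.int64(124)), (np.float64(0.038), np.int64(25)), (np.float64(0.04), np.int64(60)), (np.float64(0.042), np.int64(80)), (np.float64(0.044), np.int64(115)), (
[... 839 characters left out ...]
2)), (np.float64(0.094), np.int64(99)), (np.float64(0.096), np.int64(134)), (np.float64(0.098), np.int64(136)), (np.float64(0.1), np.int64(124)), (np.float64(0.102), np.int64(102)), (np.float64(0.104), np.int64(115)), (np.float64(0.106), np.int64(135)), (np.float64(0.108), np.int64(134)), (np.float64(0.11), np.int64(140)), (np.float64(0.112), np.int64(137)), (np.float64(0.114), np.int64(130)), (np.float64(0.116), np.int64(57)), (np.float64(0.118), np.int64(0)), (np.float64(0.12), np.int64(0)), (np.float64(0.122), np.int64(0)), (np.float64(0.124), np.int64(0)), (np.float64(0.126), np.int64(0))]
[-0.03729683 -0.03710695  0.03775152  0.03799568]
[-0.04019141 -0.03985219  0.03406922  0.0345008 ]
```

View pics/w4c.png

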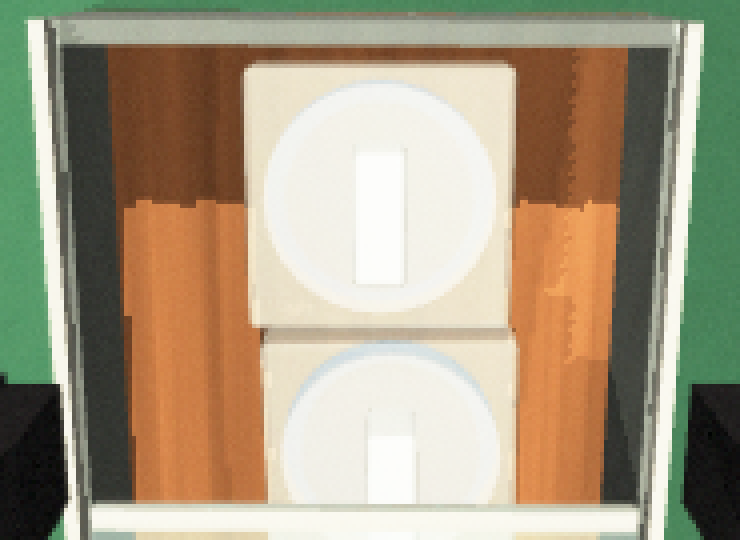

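Run:
```python
from rig import ctrl
from h import *
np.set_printoptions(precision=4,suppress=True)
th=np.radians(8.37);X=np.array([np.cos(th),np.sin(th),0]);Y=np.array([-X[1],X[0],0]);D=np.array([.5675,-.104,0])
c=ctrl.camera("wrist");np.savez("pics/w5.npz",**c)
for n in("scene0","t4"):
    c=dict(np.load(f"pics/{n}.npz"));P=cloud(c);g=c["pixels"].astype(int)
    q=P-D;L=np.stack([q@X,q@Y,P[...,2]],-1)
    m=(L[...,2]>.18)&(L[...,2]<.32)&(abs(L[...,1]+.095)<.05)&(abs(L[...,0]+.02)<.08)
    red=m&(g[...,0]>g[...,1]+50)
    blk=m&~red&(g.max(-1)<90)
    for nm,k in(("red",red),("blk",blk)):
        l=L[k];print(n,nm,len(l),l.min(0),l.max(0),np.median(l,0))
        pa=np.stack([l[:,0]-.055,l[:,2]-.112],1);r=np.hypot(*pa.T);ang=np.arctan2(pa[:,1],-pa[:,0]);print("  r",r.min(),r.max(),"ang",np.median(ang))
    l=L[blk];hist=np.histogram(l[:,1],bins=np.arange(-.13,-.06,.004));print(hist)
    # grip centreline prediction for angle values
    rr,nn=[],[]
    for lv in(0,.05,.1,.15):
        al=1.134-lv;u=np.array([-np.cos(al),np.sin(al)]);w=np.array([u[1],-u[0]])
        pa=np.stack([l[:,0]-.055,l[:,2]-.112],1);print(lv,np.percentile(pa@u,[1,99]),np.percentile(pa@w,[1,50,99]))
```

```text
scene0 red 77 [-0.0301 -0.1179  0.2503] [-0.0036 -0.1097  0.277 ] [-0.0135 -0.1141  0.2677]
  r 0.1503114909331626 0.18070399138769122 ang 1.1579158269706002
scene0 blk 585 [-0.0395 -0.1106  0.2141] [ 0.0176 -0.0832  0.2926] [-0.0049 -0.0986  0.2618]
  r 0.10931245825549096 0.1965077292042614 ang 1.1888931041821316
(array([  0,   0,   0,   0,  13, 125,  83,  84,  81,  82,  77,  40,   0,
         0,   0,   0,   0]), array([-0.13 , -0.126, -0.122, -0.118, -0.114, -0.11 , -0.106, -0.102,
       -0.098, -0.094, -0.09 , -0.086, -0.082, -0.078, -0.074, -0.07 ,
       -0.066, -0.062]))
0 [0.1131 0.1953] [-0.0113  0.0088  0.0126]
0.05 [0.1128 0.1953] [-0.0018  0.0165  0.0202]
0.1 [0.1118 0.1947] [0.007 0.024 0.029]
0.15 [0.1105 0.1939] [0.014  0.0314 0.0382]
t4 red 13 [-0.0325 -0.1126  0.2604] [-0.0095 -0.1059  0.2885] [-0.0229 -0.1112  0.2742]
  r 0.1618208198958733 0.19440831274740764 ang 1.1411957882296684
t4 blk 214 [-0.0422 -0.1071  0.1911] [ 0.0195 -0.0785  0.2931] [-0.0182 -0.0896  0.2789]
  r 0.08673270307928821 0.19952688810596814 ang 1.158447650042493
(array([ 0,  0,  0,  0,  0,  3, 23, 24, 26, 28, 30, 28, 52,  0,  0,  0,  0]), array([-0.13 , -0.126, -0.122, -0.118, -0.114, -0.11 , -0.106, -0.102,
       -0.098, -0.094, -0.09 , -0.086, -0.082, -0.078, -0.074, -0.07 ,
       -0.066, -0.062]))
0 [0.1163 0.1983] [-0.0158  0.0043  0.0098]
0.05 [0.1157 0.1982] [-0.0062  0.0133  0.0173]
0.1 [0.1148 0.1976] [0.0034 0.021  0.0267]
0.15 [0.1136 0.1967] [0.0122 0.0286 0.0362]
```

```bash
cat >> h.py <<'E'
th=np.radians(8.37);X=np.array([np.cos(th),np.sin(th),0]);Y=np.array([-X[1],X[0],0]);D=np.array([.5675,-.104,0])
def grip(lv):
    al=1.134-lv
    return D+X*(.055-.165*np.cos(al))-.095*Y+np.array([0,0,.112+.165*np.sin(al)-.005])
E
python3 - <<'E'
from rig import ctrl
from h import *
np.set_printoptions(precision=4,suppress=True)
o=ctrl.get_obs();p=o["tcp_pos"]
ctrl.move_l([p[0],p[1],.4],feed=.3)
g=grip(0);q=down(th-np.pi/2)
ctrl.move_ptp([g[0],g[1],.4],q)
ctrl.move_l([g[0],g[1],.33],feed=.2)
ctrl.move_l(g,feed=.12)
o=ctrl.get_obs();print(o["tcp_pos"],g,o["force"],o["time"])
c=ctrl.camera("scene");cv2.imwrite("pics/s6.png",cv2.resize(c["pixels"][130:330,150:410,::-1],None,fx=3,fy=3,interpolation=2))
E
```

```text
[ 0.5672 -0.2005  0.2577] [ 0.5667 -0.2001  0.2565] [0.1732 0.7838 0.637 ] 18.825
```

View pics/s6.png

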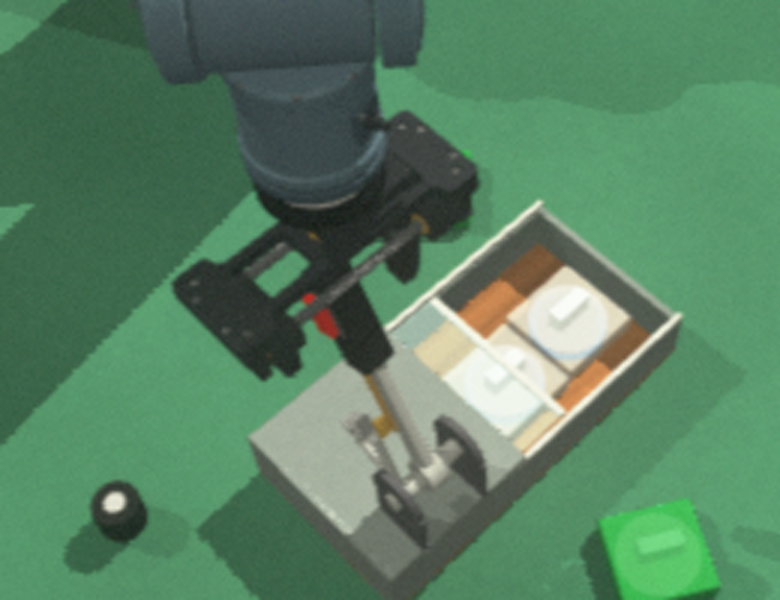

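The jaws straddle the grip, with the red button at crop (320,315) between the fingers. Both cases sit in a row in the shelf and the door is still open. Now I'll squeeze and start the swing.

Run:
```python
from rig import ctrl
from h import *
np.set_printoptions(precision=4,suppress=True)
ctrl.gripper_close(35)
o=ctrl.get_obs();print(o["opening"],o["force"],o["tcp_pos"],o["time"])
if o["opening"]<.031 and o["opening"]>.025:
  for lv in np.arange(.08,.17,.08):
    ctrl.move_l(grip(lv),feed=.08);o=ctrl.get_obs();print(round(lv,2),o["opening"],o["force"],o["tcp_pos"]-grip(lv),o["time"])
c=ctrl.camera("scene");cv2.imwrite("pics/s7.png",cv2.resize(c["pixels"][130:330,150:410,::-1],None,fx=3,fy=3,interpolation=2))
```

```text
0.027648264043322685 [-1.3161  3.144   1.103 ] [ 0.5665 -0.1994  0.2565] 19.8083
0.08 0.027684235456252114 [-0.1565  5.9062 -0.7297] [ 0.0001  0.0007 -0.0001] 20.125
0.16 0.027587087506262157 [ 0.0036  5.7473 -0.0934] [-0.0001  0.0007 -0.0003] 20.4417
```

View pics/s7.png

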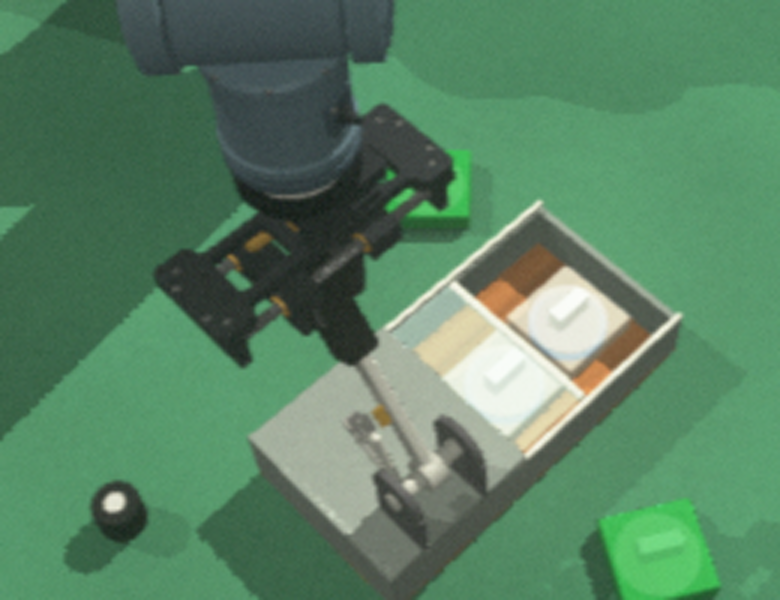

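The lever follows and the door has moved along. The opening is 27.6 mm, so the button is flush. I'll continue down.

Run:
```python
from rig import ctrl
from h import *
np.set_printoptions(precision=4,suppress=True)
for lv in list(np.arange(.24,.9,.08))+[.92,.955]:
    ctrl.move_l(grip(lv),feed=.08);o=ctrl.get_obs();print(round(lv,2),o["opening"],o["force"],o["tcp_pos"]-grip(lv),o["time"])
    if np.linalg.norm(o["force"])>30: print("STOP");break
c=ctrl.camera("scene");cv2.imwrite("pics/s8.png",cv2.resize(c["pixels"][130:330,150:410,::-1],None,fx=3,fy=3,interpolation=2))
```

```text
0.24 0.02774661275813092 [ 0.1721  5.3257 -2.4499] [-0.0002  0.0007 -0.0006] 20.8083
0.32 0.027862596787840904 [ 1.9961  4.6047 -5.187 ] [-0.0001  0.0006 -0.0009] 21.125
0.4 0.027719148460299353 [ 3.5335  4.3332 -5.4859] [ 0.0001  0.0007 -0.001 ] 21.4417
0.48 0.027395204989514876 [ 5.7419  4.0497 -5.8336] [ 0.0004  0.0007 -0.001 ] 21.7583
0.56 0.027567222893183294 [ 7.074   4.9711 -6.093 ] [ 0.0007  0.0007 -0.0009] 22.075
0.64 0.02748803614687211 [ 7.9979  5.983  -6.4876] [ 0.001   0.0008 -0.0007] 22.3917
0.72 0.02734303788495423 [ 9.9341  5.2227 -5.9263] [ 0.0012  0.0008 -0.0006] 22.7083
0.8 0.027676031285058505 [ 9.5611  6.4061 -6.086 ] [ 0.0015  0.0008 -0.0004] 23.025
0.88 0.02779461317955662 [ 9.3722  6.4908 -3.9573] [ 0.0017  0.0008 -0.0003] 23.3417
0.92 0.027674913195937102 [ 8.898   6.3458 -4.397 ] [ 0.0018  0.0008 -0.0001] 23.5917
0.95 0.02800050784861004 [ 3.3443 13.8372 17.1028] [0.0025 0.0009 0.0028] 23.8417
```

View pics/s8.png

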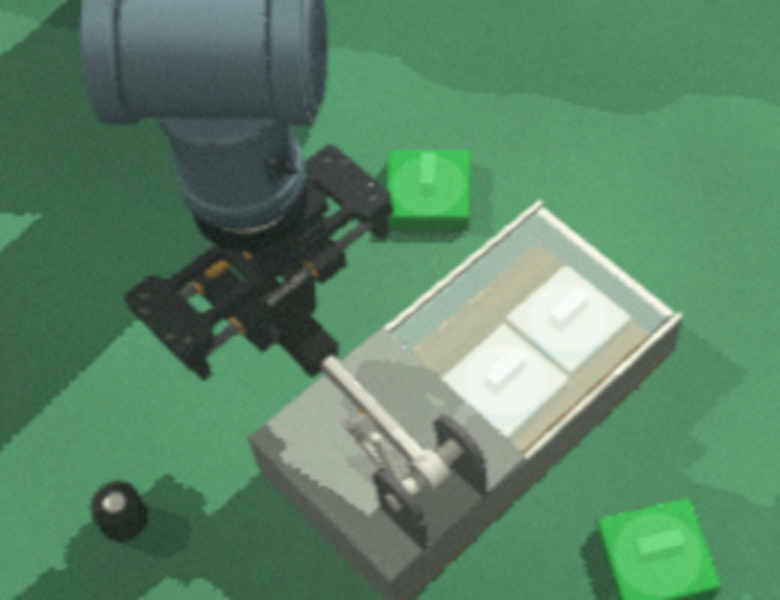

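Run:
```python
from rig import ctrl
from h import *
np.set_printoptions(precision=4,suppress=True)
ctrl.ungrasp()
o=ctrl.get_obs();print(o["opening"],o["force"]);p=grip(.955)
ctrl.move_l([p[0],p[1],.30],feed=.15)
p2=p-.12*X;ctrl.move_l([p2[0],p2[1],.36],feed=.2);ctrl.dwell(.2)
o=ctrl.get_obs();print(o["force"],o["time"])
c=ctrl.camera("scene");cv2.imwrite("pics/s9.png",cv2.resize(c["pixels"][130:330,150:410,::-1],None,fx=3,fy=3,interpolation=2))
P=cloud(c);g=c["pixels"].astype(int);q=P-D;L=np.stack([q@X,q@Y,P[...,2]],-1)
red=(g[...,0]>g[...,1]+60)&(g[...,0]>g[...,2]+60)&(abs(L[...,1]+.11)<.02)&(L[...,2]>.1)&(L[...,2]<.2)
l=L[red];print("red",len(l),l.min(0) if len(l) else 0,l.max(0) if len(l) else 0)
k=(g.max(-1)<90)&(abs(L[...,1]+.095)<.02)&(L[...,2]>.1)&(L[...,2]<.2)&(L[...,0]<-.05)&(L[...,0]>-.16)
l=L[k];print(len(l),l.min(0),l.max(0))
if len(l):
  f=np.polyfit(l[:,0],l[:,2],1);print("grip slope ang",np.arctan(-f[0]),"ctr ang",np.arctan2(np.median(l[:,2])-.112,.055-np.median(l[:,0])))
```

```text
0.08780282850500064 [-0.3559  1.3822 -0.2319]
[-0.0861  0.4531 -0.8935] 27.1333
red 60 [-0.1184 -0.1176  0.1409] [-0.0903 -0.1092  0.1553]
463 [-0.1328 -0.1114  0.1256] [-0.0505 -0.0829  0.1621]
grip slope ang 0.20724179225058428 ctr ang 0.26605642035536414
```

View pics/s9.png

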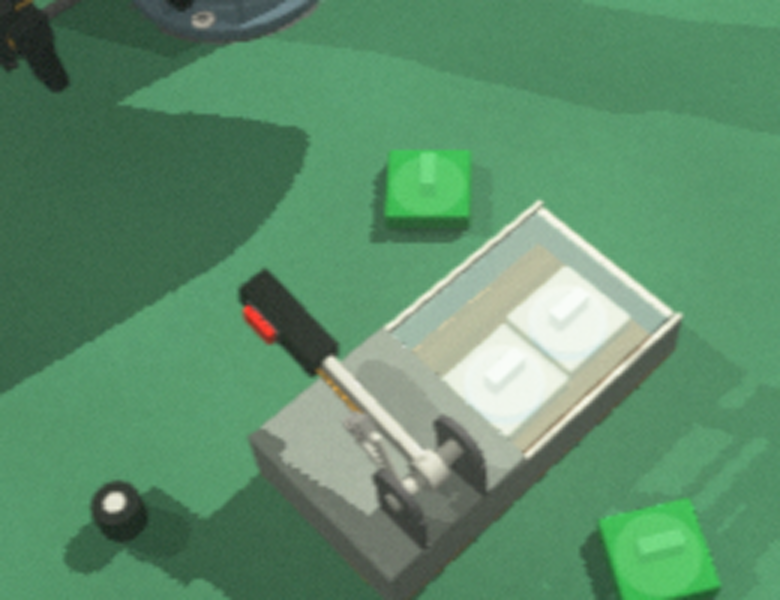

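Run:
```python
from rig import ctrl
print(ctrl.sign_off())
```

```text
the job is handed in; nothing more can be done
None
```

The job is handed in, at about 27 s of the 48 s allowed. The interface reports no verdict, so the results below come from my own checks.

**Reel case:** I gripped the loose clear case by its rib, set it on the shelf at the shelved case's +y side and let go with the door still open. In the depth image the row spacing was about 78–79 mm, with the loose case about 3 mm out of line and under 1° out of square. The shelved case had not visibly moved.

**Lever and door:** I squeezed the release flush (finger opening 27.6 mm) and held it squeezed while swinging the lever down to its stop. Then I let go and backed the arm clear.

**Final picture:**
- **Lever:** fully down. The slope of the grip gives about 0.93 rad and the height of its centre about 0.95 rad. The two differ slightly, but both are above the 0.89 limit.
- **Button:** back out, about 8 mm proud.
- **Door:** the glass reaches the end wall over both cases. I judged this by eye because the metal door edge merges with the wall in the picture.
- **Bystanders:** the roller stood where it was in the final picture. The film gate and thumbscrew were outside that crop; I kept clear of them but did not re-measure them.

No check failed.

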